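# Find and press the concealed battery catch of the juice stall's pump unit

## Task

Feel across the recessed flat panel on top of the white pump unit for the flush pad that gives, and press it in so that the battery drawer springs out of the unit's far side by itself. Do not touch the drawer, and leave the bottles, caps, cup, funnel and brush where they are; finish with the pad released and the hand clear of everything.

Things in the scene. Friction and masses are not known exactly. Their poses are not given: they have to be found in the camera images.
- pump_unit: low white and grey pump unit fixed to the table: 200 mm (its x) by 430 mm (its y), top deck 90 mm above the table; origin at the centre of its underside; yawed up to 0.25 rad; its +x side, with the drawer, faces away from the robot. A round metal pump head (84 mm wide, top 120 mm above the table) sits on the deck at y = -160 mm; loose caps lie on the deck's +y end
- panel_centre (a point): centre of the flat rigid panel recessed 2 mm in the top of the unit, on its surface, 88 mm above the table; axes as the unit's; 80 mm along x by 180 mm along y. A catch pad of the same white plastic, 54 mm (x) by 56 mm (y), lies in it, centred in x, its centre anywhere from -60 to +60 mm in y from here: not reported, to be found by touch or its faint seam
- catch (a joint): how far the catch pad is pressed in (m): 0 at rest (its face 1.5 mm below the panel's surface), 0.006 fully in; pushes back with 2 N at first, 5 N fully in, and springs back. Only a fingertip wholly within its outline can push it in; elsewhere the panel does not give. The drawer is let go at about 0.004 to 0.005
- drawer (a joint): how far the battery drawer is out (m): 0 shut and latched, 0.04 fully out along the unit's +x; once let go a spring drives it out within about half a second and keeps it there
- drawer_box: the battery drawer, its white front 284 mm wide and 63 mm tall (14 to 77 mm above the table) in the unit's +x face, with two black battery packs inside; origin on the table at the unit's centre when shut
- bottle_a: capped plastic juice bottle, 66 mm diameter, 190 mm tall, standing beyond the unit's +y end; origin at the centre of its underside
- bottle_b: a second bottle of the same size near the first
- cap_a: loose bottle cap, 38 mm diameter, 17 mm tall, lying on the unit's deck at its +y end
- cap_b: a second loose cap like it, also on the deck
- cup: open plastic cup, 76 mm across, 95 mm tall, standing beyond the unit's -y end
- funnel: metal funnel standing mouth down, 100 mm across, 95 mm tall, beyond the unit's -y end
- brush: wooden-handled brush lying on the table beyond the unit, at its +x side, clear of the drawer

How it is judged (in metres and radians):
On the way:
1. the pad of the concealed catch is pressed in (value of joint catch above 0.0035 m).
At the end, for the whole second after the job is handed in: the battery drawer stands at least 33 mm out and still, the catch pad is released (less than 1.5 mm in), and each bottle, cap, cup, funnel and brush is within 30 mm of where it began (value of joint drawer above 0.033 m and velocity of joint drawer below 0.01 m/s and value of joint catch below 0.0015 m and not (distance of bottle_a from where it was at the start of the episode above 0.03 m) and not (distance of bottle_b from where it was at the start of the episode above 0.03 m) and not (distance of cap_a from where it was at the start of the episode above 0.03 m) and not (distance of cap_b from where it was at the start of the episode above 0.03 m) and not (distance of cup from where it was at the start of the episode above 0.03 m) and not (distance of funnel from where it was at the start of the episode above 0.03 m) and not (distance of brush from where it was at the start of the episode above 0.03 m)); the robot touches nothing.
It fails at once if the drawer is touched by the robot instead of springing out by itself (contact force between any of the fingers, the arm and drawer_box above 1 N).
It fails at once if a bottle, cap, cup, funnel or brush is lifted, carried or shifted by more than 30 mm (distance of any of bottle_a, bottle_b, cap_a, cap_b, cup, funnel, brush from where it was at the start of the episode above 0.03 m).
It also fails if it takes over 48 s, if anything falls off the work surface, if the arm or the gripper's body presses on something with over 40 N, if the wrist force passes 120 N, or if a joint passes its speed limit or range.

## Robot

A 6-joint arm with a two-finger parallel gripper is mounted at the origin on the work surface. World frame = base frame: x ahead of the robot, y to its left, z up, the work surface at z = 0. Lengths are in mm, angles in degrees, forces in N, time in s.
With the tool pointing down it reaches from about 350 to 850 mm from the base axis. Payload 8.1 kg.
Tool frame: the origin (TCP) lies between the finger pads; the fingertips stand 22 mm ahead of it and the grasp point (between the pads) lies 3 mm ahead of it (r.nose_length is the z of the fingertips in the tool frame, in mm); z points along the fingers, x is the direction in which the jaws open and shut, and the axes are right-handed (so a half turn about z gives the same grasp; the last joint's range is limited). The gripper opens to 85 mm and grips with 20 to 120 N. Pads are 22 mm wide; open, the fingers measure 114 mm over their backs; the gripper's body (76 mm by 85 mm) begins 54 mm behind the grasp point. The pads swing forward as they close: fully open they stand 13 mm farther back than shut.
Start: joints at [70.68, 7.471, 85.268, -0, 87.261, -4.893], TCP at [149.466, 581.09, 253.292] pointing down, gripper open.
Joint ranges: [-169.43, 169.43], [-51.17, 129.36], [1.28, 143.12], [-76.62, 256.62], [0, 156.53], [-152.29, 152.29]. Speed limits (degrees/s): [136.94, 136.94, 159.86, 180, 180, 180].

## Interface

Orientations are given as [roll, pitch, yaw] about the fixed x, y, z axes, in that order (R = Rz(yaw) Ry(pitch) Rx(roll)).
In Python, from bench import r gives the robot as it stands.
- The arm moves only by the shell command python3 -m jog 'ROWS' [FORCE]. ROWS is JSON, a list of rows, each a list of 5 numbers: the shift along the tool's x, y, z in m, then the turn about the tool's z in degrees, then the opening in per cent of the stroke, from 0 (shut) to 100 (fully open). A call has 1 to 8 rows; each row is the pose to reach, as a shift and turn from the pose measured when the call began, along the tool's axes at that moment; what a row does not reach only later rows make up. A row lasts 1/10 s, in which the tool goes at most 50 mm and 8.59 degrees, less where a joint would pass 70% of its speed; a pose out of reach is approached as far as the arm can. A call with a gripper value outside its range is refused whole. The fingers move at their own pace and stop on an object; FORCE is the grip in N (left out, the last holds). Time passes only in rows, so rows that repeat a pose let the fingers close. It gives the time, the measured TCP pose, the force and the opening at its end, in the units of the state.
- r.sense(): the state, without advancing time (a new reading comes with each control period).
- r.snapshot(name): name is "scene" or "top" or "wrist"; returns a dict with "image" (400x640x3 uint8, red, green, blue), "K" (3x3 intrinsics, pixels), "distortion" ([k1, k2, p1, p2, k3] as OpenCV has them; the pictures are not rectified), "T" (4x4, takes a point from camera to world coordinates); the wrist camera has in their place "tool_from_camera" (4x4, takes a point from camera to tool coordinates, whose origin is the TCP and whose axes are the tool frame's). Camera axes: x right, y down, z forward; pixel columns grow to the right and rows downward; lengths in mm; the calibration is good to about 2 mm. A picture is of the moment at which its call begins: read the wrist's pose just before it. There is no depth.
- r.hand_in(): hands the job in, once; it reports no verdict.
Trained networks look in a picture, given as the dict that the camera call returned (one of the last four; its "shot" number tells which), for a name from the list of things; names that differ only in an ending like _2 or _b are one class to them, and where a whole thing is asked for, a point or a joint stands for the part that bears it (a point fixed in the world has none). Each returns a list of dicts, best first, with "conf" (0 to 1); they miss things now and then, are a little off and sometimes report something else, mostly with a low value. They report only what shows in the picture. A call takes as long as a camera call.
- r.search_frame(picture, label): "bbox" ([left, top, right, bottom] in pixels, round what is visible of it).
- r.pinpoint(picture, label): "uv" ([column, row] in pixels: a listed point, or the origin of a listed thing).
The state is a dict: "time": time; "joint_pos": joint angles; "qd": joint speeds; "joint_efforts": joint torques, N m; "tool_pos": TCP position; "tcp_rot": TCP orientation; "ft_force": force on the tool from outside, world axes, zero at the start; "wrist_torque": the same for the moment, N m; "finger_gap": finger opening in mm.
Only numpy, scipy, OpenCV 4.12 (cv2) and the standard library are available. Lean on these libraries where they do the work, as an engineer would, in place of code of your own. Each camera call takes 0.05 s, during which the arm holds its last target. There are 200 camera calls.

## Working session

There is one attempt and no reset: what is moved stays moved. The work goes in short steps, Python scripts to look and compute and a shell command to move; the robot and the scene stay as the last step left them, time stands still between calls to the robot, and variables do not carry over. Pictures are saved under pics/ and viewed, about 8 in all and at most 12, crops included, and the job is handed in when it is done.

```bash
mkdir -p pics; cat > h.py <<'E'
import numpy as np, cv2
from bench import r
from scipy.spatial.transform import Rotation as R
def TW(pic,s):
    if "T" in pic: return np.array(pic["T"])
    M=np.eye(4);M[:3,:3]=R.from_euler('xyz',s["tcp_rot"],degrees=True).as_matrix();M[:3,3]=s["tool_pos"]
    return M@np.array(pic["tool_from_camera"])
def onplane(pic,s,uv,z):
    T=TW(pic,s);p=cv2.undistortPoints(np.array([[uv]],float),np.array(pic["K"]),np.array(pic["distortion"]))[0,0]
    d=T[:3,:3]@[p[0],p[1],1];o=T[:3,3];return o+d*(z-o[2])/d[2]
def proj(pic,s,P):
    T=np.linalg.inv(TW(pic,s));v=cv2.Rodrigues(T[:3,:3])[0]
    return cv2.projectPoints(np.array(P,float).reshape(-1,3),v,T[:3,3],np.array(pic["K"]),np.array(pic["distortion"]))[0][:,0]
E
python3 - <<'E'
from h import *
ims=[]
for n in ["top","scene"]:
    s=r.sense();p=r.snapshot(n);ims.append(p["image"])
    cv2.imwrite(f"pics/{n}0.png",p["image"][...,::-1])
    for l in ["panel_centre","pump_unit","drawer_box","bottle_a","cap_a","cup","funnel"]:
        q=r.pinpoint(p,l)
        z=88 if l=="panel_centre" else (90 if l=="cap_a" else 0)
        print(n,l,[(np.round(d["uv"]),round(d["conf"],2),onplane(p,s,d["uv"],z).round()) for d in q[:2]])
print(s)
E
```

```text
top panel_centre []
top pump_unit []
top drawer_box []
top bottle_a [(array([257., 194.]), 0.59, array([558., 195.,   0.])), (array([235., 219.]), 0.56, array([490., 253.,   0.]))]
top cap_a [(array([304., 228.]), 0.66, array([470.,  62.,  90.])), (array([300., 192.]), 0.49, array([560.,  72.,  90.]))]
top cup [(array([471., 241.]), 0.86, array([ 440., -388.,    0.]))]
top funnel [(array([479., 284.]), 0.95, array([ 326., -410.,    0.]))]
scene panel_centre [(array([302., 157.]), 0.8, array([469., -98.,  88.]))]
scene pump_unit [(array([300., 180.]), 0.97, array([ 472., -105.,    0.]))]
scene drawer_box [(array([301., 183.]), 0.74, array([481., -94.,   0.]))]
scene bottle_a [(array([402., 238.]), 0.68, array([489., 251.,   0.])), (array([364., 244.]), 0.65, array([567., 184.,   0.]))]
scene cap_a [(array([261., 122.]), 0.64, array([ 403., -329.,   90.])), (array([328., 196.]), 0.59, array([559.,  65.,  90.]))]
scene cup [(array([241., 145.]), 0.82, array([ 449., -393.,    0.])), (array([304., 183.]), 0.49, array([475., -88.,   0.]))]
scene funnel [(array([257., 125.]), 0.61, array([ 322., -441.,    0.]))]
{'time': 0.4, 'joint_pos': array([ 7.06791141e+01,  7.48004205e+00,  8.52767516e+01,  6.62709007e-04,
        8.72617023e+01, -4.89204246e+00]), 'qd': array([ 0.05135225, -0.13130315, -0.06745352,  0.02603041, -0.0662252 ,
        0.03081841]), 'joint_efforts': array([-3.13643177e-04, -5.68515158e+01, -5.00103343e+01, -2.04182643e-04,
        5.31512764e-03,  8.26103985e-06]), 'tool_pos': array([149.44576998, 581.01290084, 253.11372799]), 'tcp_rot': array([-1.79997763e+02,  1.83720905e-02,  7.55711252e+01]), 'ft_force': array([-0.4794075 ,  0.19355372,  0.18625607]), 'wrist_torque': array([-0.02837715,  0.02374775,  0.01468063]), 'finger_gap': 85.30496632841084}
```

View pics/top0.png

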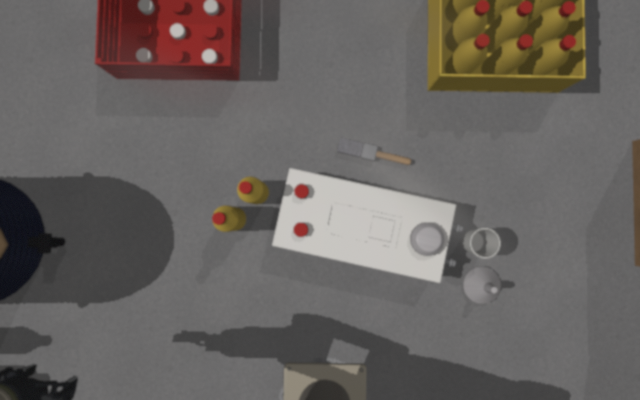

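The top view shows the unit with corners at about (290,169), (456,205), (441,282) and (273,245). There is a faint square seam near (381,229) and the pump head is at (427,239). I'll enlarge it and compute the pose.

```bash
python3 - <<'E'
from h import *
s=r.sense();p=r.snapshot("top")
c=np.array([onplane(p,s,u,90) for u in [(290,169),(456,205),(441,282),(273,245)]])[:,:2]
print(c.round(), c.mean(0)); d=c[0]-c[1]+c[3]-c[2]; print(np.degrees(np.arctan2(-d[0],d[1])),np.linalg.norm(d)/2)
for u in [(381,229),(427,239)]: print(onplane(p,s,u,88).round())
g=p["image"][195:260,315:415]; g=cv2.resize(g,None,fx=8,fy=8,interpolation=cv2.INTER_CUBIC)
g=cv2.createCLAHE(3,(4,4)).apply(cv2.cvtColor(g,cv2.COLOR_RGB2GRAY)); cv2.imwrite("pics/topc.png",g)
E
```

```text
[[ 617.   99.]
 [ 533. -322.]
 [ 340. -284.]
 [ 425.  137.]] [478.89726668 -92.51073182]
-11.33210806851486 429.4052666369613
[ 470. -134.   88.]
[ 446. -249.   88.]
```

View pics/topc.png

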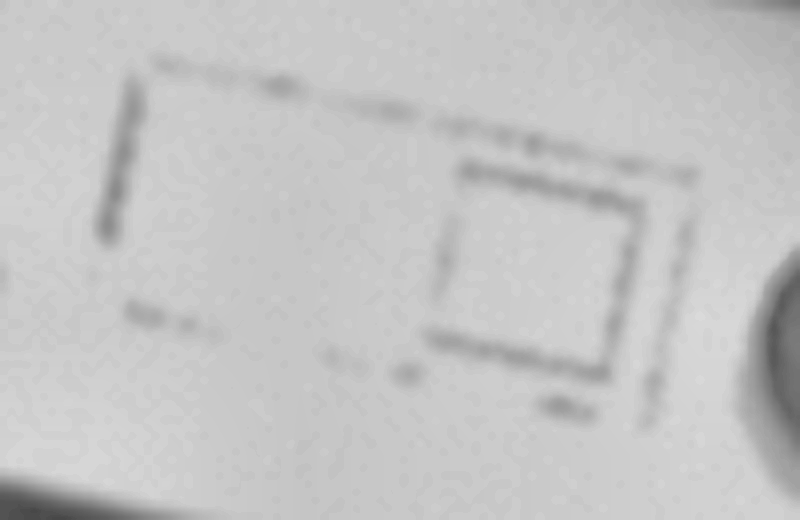

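The crop shows the panel outline and a complete seam square, centred near top-image pixel (382,229). That is world (470,-136), and its 57 mm size matches the pad. I'm moving above it with the jaws shut.

```bash
python3 -m jog '[[-0.039,0.031,0,0,0],[-0.078,0.062,0,0,0],[-0.117,0.093,0,0,0],[-0.156,0.124,0,0,0],[-0.195,0.155,0,0,0],[-0.234,0.186,0,0,0],[-0.273,0.217,0,0,0],[-0.312,0.248,0,0,0]]'; python3 -m jog '[[-0.039,0.031,0,0,0],[-0.078,0.062,0,0,0],[-0.117,0.093,0,0,0],[-0.156,0.124,0,0,0],[-0.195,0.155,0,0,0],[-0.234,0.186,0,0,0],[-0.273,0.217,0,0,0],[-0.302,0.241,0,0,0]]'
python3 - <<'E'
from h import *
s=r.sense(); print(s["tool_pos"],s["tcp_rot"],s["finger_gap"],s["ft_force"])
E
```

```text
time: 1.65
tool_pos: [312.2, 215.5, 253.6]
tcp_rot: [179.9, -0.1, 75.6]
ft_force: [0.8, 0.3, 0.0]
finger_gap: -0.4
time: 2.45
tool_pos: [471.2, -140.0, 253.7]
tcp_rot: [179.9, -0.0, 75.5]
ft_force: [-0.1, 0.6, -0.4]
finger_gap: 0.1
[ 471.2146506  -139.96884543  253.72176174] [ 1.79893598e+02 -2.58971348e-02  7.55144243e+01] 0.06467639746410635 [-0.14478227  0.60936063 -0.37203316]
```

```bash
python3 -m jog '[[0,0,0.03,0,0],[0,0,0.06,0,0],[0,0,0.06,0,0]]'
python3 - <<'E'
from h import *
s=r.sense();p=r.snapshot("wrist"); im=p["image"][...,::-1].copy()
print(s["tool_pos"], r.pinpoint(p,"panel_centre"), r.pinpoint(p,"catch"), r.nose_length)
g=cv2.createCLAHE(3,(6,6)).apply(cv2.cvtColor(im,cv2.COLOR_BGR2GRAY)); cv2.imwrite("pics/w1.png",g)
tip=[s["tool_pos"][0],s["tool_pos"][1],86.5]; print(proj(p,s,tip), proj(p,s,[470,-136,86.5]))
E
```

```text
time: 2.75
tool_pos: [468.7, -139.3, 189.1]
tcp_rot: [-179.6, -0.1, 75.5]
ft_force: [-0.3, -0.3, -0.4]
finger_gap: -0.1Traceback (most recent call last):
  File "<stdin>", line 3, in <module>
ValueError: it knows: bottle, brush, cap, cup, drawer_box, funnel, panel_centre, pump_unit
```

```bash

python3 - <<'E'
from h import *
s=r.sense();p=r.snapshot("wrist"); im=p["image"][...,::-1].copy()
print(s["tool_pos"], s["tcp_rot"],r.pinpoint(p,"panel_centre"), r.nose_length)
g=cv2.createCLAHE(3,(6,6)).apply(cv2.cvtColor(im,cv2.COLOR_BGR2GRAY)); cv2.imwrite("pics/w1.png",g)
tip=[s["tool_pos"][0],s["tool_pos"][1],86.5]; print(proj(p,s,tip), proj(p,s,[470,-136,86.5]))
E
```

```text
[ 470.92869141 -139.75986652  193.83366795] [ 1.79972122e+02 -3.55370797e-02  7.55219127e+01] [] 22.0
[[315.89323458 209.14874457]] [[320.87469904 206.59781064]]
```

View pics/w1.png

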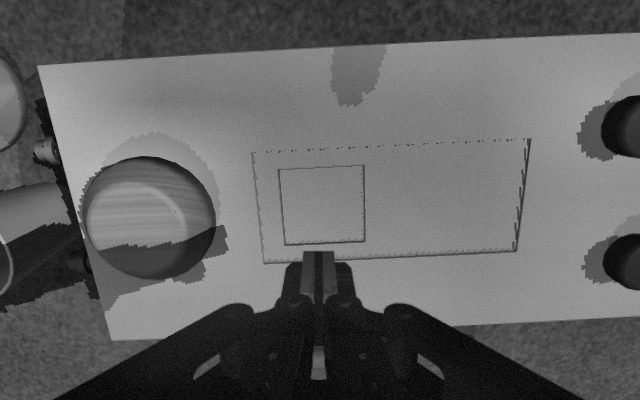

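The wrist view shows the pad seam with corners at about (278,169), (365,165), (365,242) and (285,245), so its centre is about (323,206). My estimate projects to (321,207), which agrees. I'm descending to just above it.

```bash
python3 -m jog '[[0.002,0,0.03,0,0],[0.004,0,0.06,0,0],[0.005,0,0.075,0,0],[0.005,0,0.08,0,0],[0.005,0,0.08,0,0],[0.005,0,0.08,0,0]]'
```

```text
time: 3.55
tool_pos: [475.1, -135.7, 117.8]
tcp_rot: [179.6, 0.0, 75.6]
ft_force: [-0.4, 0.0, 0.3]
finger_gap: -0.2
```

```bash
python3 -m jog '[[0,0,0,0,0],[0,0,0.002,0,0],[0,0,0.004,0,0],[0,0,0.005,0,0]]'; python3 -m jog '[[0,0,0,0,0],[0,0,0.001,0,0],[0,0,0.002,0,0],[0,0,0.002,0,0],[0,0,0.002,0,0]]'
```

```text
time: 3.95
tool_pos: [475.1, -135.7, 112.7]
tcp_rot: [179.6, 0.0, 75.6]
ft_force: [-0.4, 1.1, 0.2]
finger_gap: -0.1
time: 4.45
tool_pos: [475.0, -135.7, 110.6]
tcp_rot: [179.6, 0.0, 75.6]
ft_force: [-0.4, -0.5, 0.1]
finger_gap: 0.2
```

```bash
python3 -m jog '[[0,-0.002,-0.001,0,0],[-0.001,-0.004,-0.001,0,0],[-0.001,-0.005,-0.001,0,0],[-0.001,-0.005,0,0,0],[-0.001,-0.005,0.002,0,0],[-0.001,-0.005,0.002,0,0]]'; python3 -m jog '[[0,0,0.001,0,0],[0,0,0.002,0,0],[0,0,0.002,0,0]]';python3 -m jog '[[0,0,0.001,0,0],[0,0,0.0015,0,0],[0,0,0.0015,0,0]]'
```

```text
time: 5.05
tool_pos: [470.1, -135.5, 108.5]
tcp_rot: [179.6, 0.0, 75.6]
ft_force: [1.2, -0.1, -0.6]
finger_gap: -0.1
time: 5.35
tool_pos: [470.1, -135.5, 106.6]
tcp_rot: [179.6, 0.0, 75.6]
ft_force: [-1.4, 0.1, 4.0]
finger_gap: 0.0
time: 5.65
tool_pos: [470.1, -135.5, 105.2]
tcp_rot: [179.6, 0.0, 75.6]
ft_force: [-1.9, -0.2, 3.9]
finger_gap: -0.1
```

It gives at about 4 N, so this is the pad. Pressing on.

```bash
python3 -m jog '[[0,0,0.001,0,0],[0,0,0.0015,0,0],[0,0,0.0015,0,0]]';python3 -m jog '[[0,0,0.001,0,0],[0,0,0.001,0,0]]'; python3 -m jog '[[0,0,0.001,0,0],[0,0,0.001,0,0]]'
```

```text
time: 5.95
tool_pos: [470.2, -135.5, 103.6]
tcp_rot: [179.6, 0.0, 75.6]
ft_force: [-2.0, -0.2, 4.0]
finger_gap: -0.2
time: 6.15
tool_pos: [470.2, -135.5, 102.6]
tcp_rot: [179.6, 0.0, 75.6]
ft_force: [-2.3, -0.2, 3.9]
finger_gap: -0.1
time: 6.35
tool_pos: [470.3, -135.6, 102.4]
tcp_rot: [179.6, 0.0, 75.6]
ft_force: [-4.8, 1.1, 12.2]
finger_gap: 0.3
```

The force jump to 12 N means the pad is at its end stop. I'm lifting off and checking.

```bash
python3 -m jog '[[0,0,-0.005,0,0],[0,0,-0.02,0,0],[0,0,-0.06,0,0],[0,0,-0.1,0,0],[0,0,-0.14,0,0],[0,0,-0.14,0,0],[0,0,-0.14,0,0]]'; python3 - <<'E'
from h import *
s=r.sense();a=r.snapshot("top");b=r.snapshot("scene");print(s["tool_pos"],s["ft_force"])
A=a["image"][130:310,190:540]; A0=cv2.imread("pics/top0.png")[130:310,190:540,::-1]
B=b["image"][60:280,200:440]; B0=cv2.imread("pics/scene0.png")[60:280,200:440,::-1]
B2=cv2.resize(np.hstack([B0,B]),(700,320)); A2=cv2.resize(np.hstack([A0,A]),(700,180))
cv2.imwrite("pics/after.png",np.vstack([A2,B2])[...,::-1])
print([(d["uv"],d["conf"]) for l in["bottle","cap","cup","funnel","brush"] for d in r.pinpoint(a,l)[:2]])
E
```

```text
time: 7.05
tool_pos: [470.0, -135.5, 243.5]
tcp_rot: [179.4, 0.0, 75.6]
ft_force: [0.1, -0.5, -1.1]
finger_gap: 0.0
[ 470.02361583 -135.51397551  243.4522588 ] [ 0.07392392 -0.4904244  -1.07559303]
[([232.6, 218.3], 0.67), ([256.4, 194.2], 0.66), ([298.7, 187.8], 0.48), ([303.3, 226.5], 0.45), ([473.1, 242.0], 0.82), ([480.7, 284.5], 0.8), ([375.5, 155.1], 0.86)]
```

View pics/after.png

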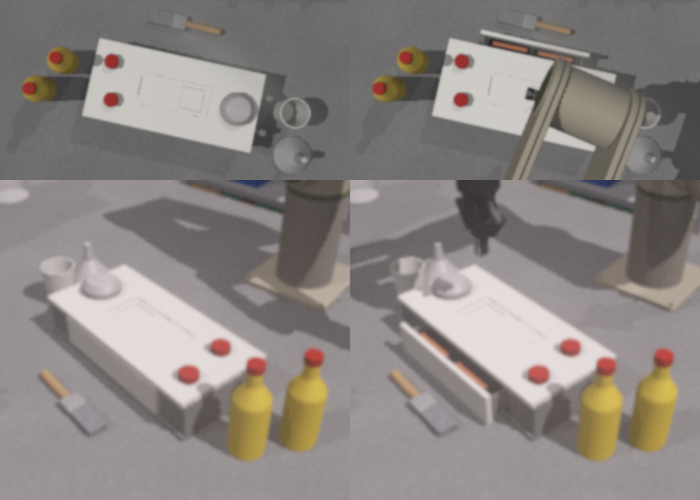

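The right-hand (after) pictures show the drawer out on the far side with its packs visible. The bottles, caps, cup, funnel and brush are where they were, and the hand is well clear.

```bash
python3 -m jog '[[0,0,0,0,0],[0,0,0,0,0],[0,0,0,0,0]]'; python3 -c "
from bench import r
print(r.hand_in())"
```

```text
time: 7.7
tool_pos: [468.7, -135.0, 241.1]
tcp_rot: [179.7, 0.0, 75.6]
ft_force: [0.4, -0.6, -0.1]
finger_gap: -0.2
the job is handed in; nothing more can be done
None
```

The battery drawer sprang out by itself and the job is handed in, at about 7.7 s on the robot's clock.

- **Finding the pad:** I found it by its seam in the top picture, at world (470, -136) mm, and a wrist picture agreed to within 1–2 mm.
- **Pressing it:** With the fingers shut I pressed at that spot. It gave from about 108 mm TCP height at roughly 4 N, until the force jumped to 12 N at its end stop at about 102 mm. I then lifted about 140 mm straight up.
- **Last checks:** The top and scene pictures show the drawer out on the far side with its packs visible. By eye, and from the detector's positions in the top picture, the bottles, caps, cup, funnel and brush had not moved. The arm partly hid the cup and funnel in the top picture. The wrist force was back to about zero, so the hand touched nothing.
- **Not confirmed:** I judged the drawer's travel from the pictures and did not measure it. That the pad sprang back I only infer from the lift-off.
- **Disagreements:** The first approach ended 5 mm off in x, and I corrected that before pressing. The network never found `panel_centre` in the top or wrist pictures, so I relied on the seam and touch. The pad's 4 N was a little above the 2 N given for first contact.

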